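Tune a cavity filter's slotted slug with the nylon tuning tool

ROBOT

A 6-joint arm with a two-finger parallel gripper is mounted at the origin on a cart in front of the work surface, level with it; the furniture and walls round the work are solid. World frame = base frame: x ahead of the robot, y to its left, z up, the work surface at z = 0. Lengths are in m, angles in rad, forces in N, time in s.
With the tool pointing down it reaches from about 0.375 to 0.9 m from the base axis. Payload 3.1 kg.
Tool frame: the origin (TCP) lies between the finger pads; the fingertips stand manip.finger_overhang ahead of it and the grasp point (between the pads) lies 5 mm behind it (manip.finger_overhang is the distance from the TCP to the fingertips, in m); z points along the fingers, y is the line along which they close (so a half turn about z gives the same grasp; the last joint's range is limited). The gripper opens to 85 mm and grips with 20 to 120 N. Pads are 22 mm wide; open, the fingers measure 114 mm over their backs; the gripper's body (76 mm by 85 mm) begins 54 mm behind the grasp point. The pads swing forward as they close: fully open they stand 13 mm farther back than shut.
Start: joints at [0.998, 0.527, 1.433, -0, 1.181, -0.178], TCP at [0.24, 0.577, 0.245] pointing down, gripper open.
Joint ranges: [-3.08, 3.08], [-0.75, 2.2], [0.22, 2.44], [-1.43, 4.57], [0, 2.65], [-2.85, 2.85]. Speed limits (rad/s): [2.79, 2.79, 3.14, 3.14, 3.14, 3.14].

INTERFACE

Orientations are given as a unit quaternion [x, y, z, w].
In Python, from station import manip gives the robot as it stands.
- The arm moves only by the tool drive_tool, never from a script. Its argument "plan" is a list of rows, each a list of 7 numbers: the shift along the tool's x, y, z in m, then the turn, a rotation vector about the tool's x, y, z in degrees, then the opening, from -1 (shut) to 1 (fully open). In form: [[x, y, z, wx, wy, wz, gripper], ...]. A call has 1 to 10 rows; each row shifts and turns the commanded pose from where the row before left it, along the tool's axes as they then stand; what a row does not reach is not made up. A row lasts 1/10 s, in which the tool goes at most 50 mm and 8.59 degrees, less where a joint would pass 70% of its speed; a pose out of reach is approached as far as the arm can. A call is refused whole if a number of a shift passes 0.05 or a number of a turn 8.59, either way. A call with a gripper value outside its range is refused whole. The fingers move at their own pace and stop on an object; "newtons" is the grip in N (left out, the last holds). Time passes only in rows, so rows that do not move let the fingers close. It gives the time, the measured TCP pose, the force, the opening and the grip force at its end, in the units of the state.
- manip.sense(): the state, without advancing time (a new reading comes with each control period).
- manip.snapshot(name): name is "scene" or "side" or "wrist"; returns a dict with "image" (384x512x3 uint8, red, green, blue), "z_map" (384x512 float32, m along the optical axis (not along the pixel's ray), 0 where there is no reading), "fov_y" (degrees; the focal length in pixels is half the picture's height over the tangent of half this angle, whatever the lens; pixels are square), "cx", "cy" (the principal point, pixels), "extrinsics" (4x4, takes a point from camera to world coordinates); the wrist camera has in their place "mount" (4x4, takes a point from camera to tool coordinates, whose origin is the TCP and whose axes are the flange's). Camera axes: x right, y up, looking along -z (the intrinsics and any distortion apply to the point x, -y, -z); pixel columns grow to the right and rows downward; lengths in m; the calibration is good to about 2 mm. The wrist camera is an equidistant fisheye: a pixel r from the principal point sees the ray r / f radians off the axis. A picture is of the moment at which its call begins: read the wrist's pose just before it.
- manip.sign_off(): hands the job in; it is judged then, once.
The state is a dict: "t": time; "q": joint angles; "qd": joint speeds; "tau": joint torques, N m; "tcp_pos": TCP position; "tool_rot": TCP orientation; "force": force on the tool from outside, world axes, zero at the start; "ft_torque": the same for the moment, N m; "finger_gap": opening from 0.0 (shut) to 1.0 (fully open); "gripper_force": force on a finger pad.
Only numpy, scipy, OpenCV 4.12 (cv2) and the standard library are available. Lean on these libraries where they do the work, as an engineer would, in place of code of your own. Each camera call takes 0.05 s, during which the arm holds its last target. There are 200 camera calls.

TASK

Take the flat-bladed nylon tuning tool (the one with the flat-sided handle) out of the wooden stand, find the slot of the brass slug inside the filter's bushing with its blade and turn the slug, with only light force on the filter, until the meter needle stands in the bold block at the centre of the scale. Then put the tool back upright and fully home in the hole it came from, with the needle still in the block, and leave the other tools, the screw tray, the phone and the side cutters where they are.

Things in the scene. Friction and masses are not known exactly. Their poses are not given: they have to be found in the camera images.
- filter: Filter block 48 x 100 mm, lid top 49 mm up, fixed in a board vice, a meter case joined to its +y end. Origin: on the worktop under the slug's axis; y along the block to the meter, z up. The slug's slot is not reported: at the start it runs within 0.35 rad of the filter's y axis; the slug can turn from 0.7 anticlockwise to 1.35 rad clockwise of it. The blade chips above 15 N on the filter.
- bushing_rim (a point): Centre of the top rim of the upright bushing (78 mm above the worktop, bore 15 mm, mouth flared to 19) in the lid. In it sits a brass slug, 14 mm across: face 3 to 19 mm below the rim (unknown), slot 5 mm deep, 3.8 mm wide, flared to 5.8 at the face. Pressed, the slug yields up to 1.5 mm (2 N, then 1.5 N/mm), then is solid. Turning it takes about 0.025 N m; it stays where left.
- needle_tip (a point): Point of the black meter needle, 42 mm from its pivot, on a face that leans 20 degrees to the filter's -x. At the start it stands left of centre (+y of the filter). Turning the slug clockwise, seen from above, moves the needle right, 0.7 rad per rad; centring takes about 0.25 to 1.3 rad clockwise and differs each time, so watch the needle.
- meter_mark (a point): Centre of the meter's scale, where the needle's point stands when centred; its y axis is the filter's y axis. The bold black block of the scale reaches about 3.3 mm to either side of it.
- blade_tool: Nylon tuning tool, 102 mm, hanging upright by its flange in a hole of the stand. Origin: middle of the blade's tip edge; z up the tool. Blade 11.6 mm wide along y (9.2 at the tip edge), 1.6 mm thick along x at the tip, 2.6 at 9 mm up; round shaft 12 mm; flange 21 mm, 45 to 48 mm up; above it a handle with two flats 14 mm apart (x) and 18 mm wide (y), up to 102 mm. About 35 g.
- tool_stand: Fixed wooden rack 44 x 176 mm, 52 mm high; origin under its centre on the worktop. The 10 mm top board has three through holes 14.5 mm across at y = -56, 0 and 56 mm, one per tool, in any order; a tool fully home rests with its flange on the top, its tip 7 mm above the worktop.
- pin_tool: Another nylon tool in the stand: same flange and shaft, but a round handle 11 mm across that thickens to 15 mm at the top, up to 94 mm from its tip, and a hexagon tip. Not to be used. Origin at its tip.
- short_tool: Another nylon tool in the stand: same flange and shaft, with a short round handle, 17 mm across below and 11 mm at the top, up to 78 mm from its tip, and a round tip. Not to be used. Origin at its tip.
- screw_tray: Loose round tin lid with screws, 80 mm across, 12 mm high, near the front edge. Bystander; origin under its centre.
- phone_open: Loose opened phone, 157 x 74 x 8 mm, lying behind the gap between filter and stand. Bystander; origin under its centre.
- side_cutters: Loose red-handled side cutters, 130 mm long, 14 mm high, lying in front of the stand. Bystander; origin under the middle.

How it is judged:
By the outcome, as a careful person would: the job done as asked, in the order asked, and still so for the second after the job is handed in, with the robot touching nothing.
It also fails if it takes over 54 s, if anything falls off the work surface, if the arm or the gripper's body presses on something with over 40 N, if the wrist force passes 120 N, or if a joint passes its speed limit or range.

## Working session

There is one attempt and no reset: what is moved stays moved. The work goes in short steps, Python scripts to look and compute and a tool call to move; the robot and the scene stay as the last step left them, time stands still between calls to the robot, and variables do not carry over. Pictures are saved under pics/ and viewed, at most 10 in all, crops included, and the job is handed in when it is done.

Besides the shell and the picture viewer there is one more tool, called after "Emit:" in YAML: its name, and indented under it one key for each argument. drive_tool: Moves the arm, as the interface text tells. Its arguments: {"type":"object","properties":{"plan":{"type":"array"},"newtons":{"type":"number"}},"required":["plan"]}

```bash
mkdir -p pics; ls
cat > h.py <<'E'
import numpy as np, cv2
from station import manip
from scipy.spatial.transform import Rotation as R
def snap(n,fn=None):
    s=manip.sense(); d=manip.snapshot(n)
    if n=='wrist':
        T=np.eye(4);T[:3,:3]=R.from_quat(s['tool_rot']).as_matrix();T[:3,3]=s['tcp_pos']
        d['E']=T@np.array(d['mount'])
    else: d['E']=np.array(d['extrinsics'])
    d['fish']=n=='wrist'; d['f']=192/np.tan(np.radians(d['fov_y'])/2)
    if fn: cv2.imwrite('pics/'+fn,d['image'][:,:,::-1]); 
    return d
def ray(d,u,v):
    x=(u-d['cx'])/d['f'];y=(v-d['cy'])/d['f']
    if d['fish']:
        r=np.hypot(x,y); k=np.sin(r)/r if r>1e-9 else 1.
        c=np.array([x*k,-y*k,-np.cos(r)])
    else: c=np.array([x,-y,-1.])
    return d['E'][:3,3],d['E'][:3,:3]@c
def onz(d,u,v,z):
    o,r=ray(d,u,v); return o+r*(z-o[2])/r[2]
def bydepth(d,u,v):
    o,r=ray(d,u,v); c=d['E'][:3,:3].T@r; return o+r*d['z_map'][int(v),int(u)]/-c[2]
def cross(rays):
    A=np.zeros((3,3));b=np.zeros(3)
    for o,r in rays:
        r=r/np.linalg.norm(r);P=np.eye(3)-np.outer(r,r);A+=P;b+=P@o
    p=np.linalg.solve(A,b); return p,[np.linalg.norm((np.eye(3)-np.outer(r,r)/(r@r))@(p-o)) for o,r in rays]
E
python3 - <<'E'
from h import *
print(manip.finger_overhang, manip.sense())
for n in('scene','side','wrist'):
    d=snap(n,n+'0.png'); np.save('pics/%s0.npy'%n,d,allow_pickle=True); print(n,d['fov_y'],d['cx'],d['cy'],d['E'].round(3).tolist(),[k for k in d])
a=[cv2.imread('pics/%s0.png'%n) for n in('scene','side')]
E
```

```text
pics
0.014 {'t': 0.0, 'q': array([ 9.97504503e-01,  5.28481906e-01,  1.43390424e+00, -2.42471689e-05,
        1.18140056e+00, -1.78509307e-01]), 'qd': array([-0.00064821, -0.00111092, -0.00193304,  0.00146262, -0.00083837,
       -0.00016522]), 'tau': array([ 1.64244211e-04, -4.42358673e+01, -1.78025061e+01, -2.98078185e-04,
        8.52419558e-03,  2.66249849e-07]), 'tcp_pos': array([0.23998404, 0.5763436 , 0.2443233 ]), 'tool_rot': array([ 1.96107274e-01,  9.80581834e-01, -1.02454273e-03, -3.92300778e-04]), 'force': array([-0.17503561, -0.46840517,  0.06557803]), 'ft_torque': array([-0.01208651,  0.01150128, -0.00461267]), 'gripper_force': 0.0, 'finger_gap': 0.9978700681514455}
scene 46.478203993920204 253.81049051848373 192.08090296207334 [[0.511, 0.415, -0.753, -0.255], [-0.86, 0.252, -0.444, -0.594], [0.005, 0.874, 0.485, 0.569], [0.0, 0.0, 0.0, 1.0]] ['image', 'z_map', 'fov_y', 'cx', 'cy', 'extrinsics', 'E', 'fish', 'f']
side 49.73522354775842 249.48825139691576 188.83708661593207 [[0.714, -0.541, 0.444, 0.955], [0.7, 0.565, -0.438, -0.602], [-0.014, 0.624, 0.781, 0.923], [0.0, 0.0, 0.0, 1.0]] ['image', 'z_map', 'fov_y', 'cx', 'cy', 'extrinsics', 'E', 'fish', 'f']
wrist 65.70646984690485 254.86574849145353 191.08528654742568 [[0.385, -0.886, -0.258, 0.174], [0.923, 0.369, 0.111, 0.605], [-0.003, -0.281, 0.96, 0.373], [0.0, 0.0, 0.0, 1.0]] ['image', 'z_map', 'fov_y', 'cx', 'cy', 'mount', 'E', 'fish', 'f']
```

View pics/scene0.png

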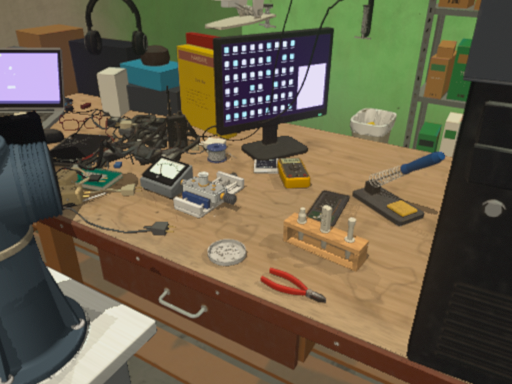

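View pics/side0.png

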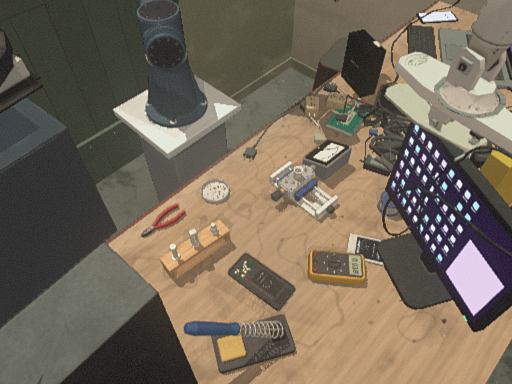

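The scene view shows the stand with three tools at about (303,215), (326,218) and (351,230), the filter and vice at (210,190), and the meter at (167,175). In the side view the tools are at (175,252), (193,238) and (213,230), the bushing near (297,172), and the meter at (327,152). Next I'll enlarge both views around the stand and the filter, and get coarse positions.

Run:
```python
from h import *
S=np.load('pics/scene0.npy',allow_pickle=True).item();D=np.load('pics/side0.npy',allow_pickle=True).item()
def crop(d,x,y,w,h,k): return cv2.resize(d['image'][y:y+h,x:x+w,::-1],(w*k,h*k),interpolation=cv2.INTER_CUBIC)
a=np.vstack([np.hstack([crop(S,280,190,100,75,4),crop(D,155,215,100,75,4)]),np.hstack([crop(S,150,150,100,75,4),crop(D,260,130,100,75,4)])])
cv2.imwrite('pics/c1.png',a)
for n,d,ps in(('S',S,[(303,215),(326,208),(351,222),(207,180),(168,172)]),('D',D,[(174,248),(193,234),(213,228),(297,172),(327,152)])):
    for p in ps: print(n,p,bydepth(d,*p).round(3))
```

```text
S (303, 215) [ 0.485 -0.278  0.072]
S (326, 208) [ 0.48  -0.329  0.108]
S (351, 222) [ 0.469 -0.386  0.1  ]
S (207, 180) [0.527 0.001 0.061]
S (168, 172) [0.522 0.121 0.054]
D (174, 248) [ 0.485 -0.384  0.102]
D (193, 234) [ 0.488 -0.33   0.104]
D (213, 228) [ 0.496 -0.277  0.078]
D (297, 172) [0.525 0.004 0.075]
D (327, 152) [0.528 0.134 0.057]
```

View pics/c1.png

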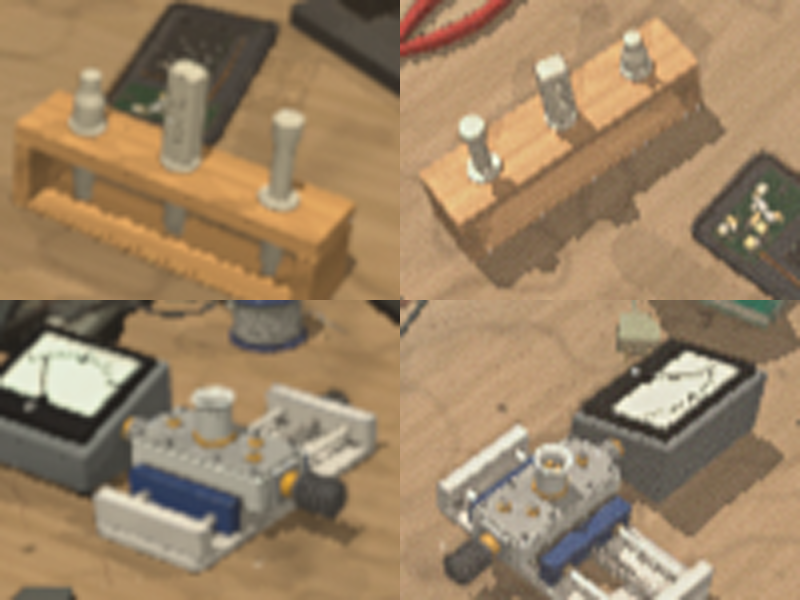

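The views agree. The flat-sided handle is in the middle hole, at about (0.484, -0.330), and the bushing is at about (0.525, 0.003). I'll move to look down on the bushing and meter with the wrist camera.

```bash
cat >> h.py <<'E'
def yaw(q=None):
    M=R.from_quat(manip.sense()['tool_rot'] if q is None else q).as_matrix(); return np.arctan2(M[1,1],M[0,1])
def plan(p,a,n,g,start=None):
    """rows from the measured pose to TCP p with tool-y heading a (rad), tool vertical"""
    s=manip.sense(); p0,a0=(s['tcp_pos'],yaw()) if start is None else start
    da=(a-a0)/n; st=(np.array(p)-p0)/n
    for i in range(n):
        b=a0+da*i; x=np.array([-np.sin(b),np.cos(b),0]);y=np.array([np.cos(b),np.sin(b),0])
        print([round(float(v),4) for v in(st@x,st@y,-st[2])],'wz',round(float(-np.degrees(da)),2),g)
E
python3 -c "
from h import *
plan((0.525,-0.03,0.20),0,13,-.2)"
```

```text
[-0.0382, -0.0346, 0.0034] wz 5.18 -0.2
[-0.0411, -0.031, 0.0034] wz 5.18 -0.2
[-0.0438, -0.0272, 0.0034] wz 5.18 -0.2
[-0.0461, -0.0231, 0.0034] wz 5.18 -0.2
[-0.048, -0.0189, 0.0034] wz 5.18 -0.2
[-0.0495, -0.0145, 0.0034] wz 5.18 -0.2
[-0.0506, -0.0099, 0.0034] wz 5.18 -0.2
[-0.0513, -0.0053, 0.0034] wz 5.18 -0.2
[-0.0515, -0.0007, 0.0034] wz 5.18 -0.2
[-0.0514, 0.004, 0.0034] wz 5.18 -0.2
[-0.0508, 0.0086, 0.0034] wz 5.18 -0.2
[-0.0498, 0.0132, 0.0034] wz 5.18 -0.2
[-0.0484, 0.0176, 0.0034] wz 5.18 -0.2
```

Emit:
drive_tool:
  plan:
    - [-0.038, -0.034, 0.003, 0, 0, 5.2, -0.2]
    - [-0.041, -0.031, 0.003, 0, 0, 5.2, -0.2]
    - [-0.043, -0.027, 0.003, 0, 0, 5.2, -0.2]
    - [-0.046, -0.023, 0.003, 0, 0, 5.2, -0.2]
    - [-0.046, -0.019, 0.004, 0, 0, 5.2, -0.2]
    - [-0.047, -0.014, 0.004, 0, 0, 5.2, -0.2]
    - [-0.048, -0.01, 0.004, 0, 0, 5.2, -0.2]
    - [-0.049, -0.005, 0.004, 0, 0, 5.2, -0.2]
    - [-0.049, 0, 0.004, 0, 0, 5.2, -0.2]
    - [-0.049, 0.004, 0.004, 0, 0, 5.2, -0.2]

```text
t: 1.15
tcp_pos: [0.4502, 0.1266, 0.2095]
tool_rot: [0.608, 0.794, 0.0, 0.0]
force: [1.1, 1.2, -0.3]
finger_gap: 0.399
gripper_force: 0.0
```

Emit:
drive_tool:
  plan:
    - [-0.048, 0.008, 0.003, 0, 0, 5.2, -0.2]
    - [-0.048, 0.013, 0.003, 0, 0, 5.2, -0.2]
    - [-0.047, 0.017, 0.003, 0, 0, 5.0, -0.2]
    - [-0.018, 0.006, 0, 0, 0, 0, -0.2]
    - [0, 0, 0, 0, 0, 0, -0.2]
    - [0, 0, 0, 0, 0, 0, -0.2]

```text
t: 1.75
tcp_pos: [0.5177, -0.0237, 0.2002]
tool_rot: [0.708, 0.707, -0.0, -0.001]
force: [-0.7, 0.8, 0.2]
finger_gap: 0.397
gripper_force: 0.0
```

Run:
```python
from h import *
s=manip.sense();print(s['t'],s['tcp_pos'],yaw(),s['finger_gap'],s['force'],s['tool_rot'],abs(s['qd']).max())
d=snap('wrist','w1.png');np.save('pics/w1.npy',d,allow_pickle=True);print(d['mount'])
```

```text
1.75 [ 0.51767238 -0.0237491   0.20020991] -0.0014409386634184759 0.3970609201957072 [-0.65353723  0.77649212  0.16294523] [ 7.07615997e-01  7.06596588e-01 -2.62301356e-04 -8.91280169e-04] 0.03158449334258134
[[-6.65189121e-04  9.59423818e-01  2.81967188e-01  7.26753605e-02]
 [ 9.99999740e-01  5.59968983e-04  4.53745593e-04  2.95760860e-04]
 [ 2.77441449e-04  2.81967417e-01 -9.59423941e-01 -1.28861588e-01]
 [ 0.00000000e+00  0.00000000e+00  0.00000000e+00  1.00000000e+00]]
```

View pics/w1.png

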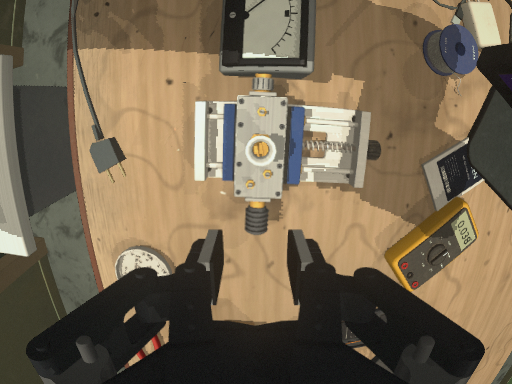

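The wrist view shows the bushing at (261,149), with a brass slug in it, the block upright in the picture (filter y points up), and the meter at the top, partly cut off. I'll go lower, straight over the bore.

Emit:
drive_tool:
  plan:
    - [-0.023, 0.001, 0.04, 0, 0, 0, -0.2]
    - [-0.023, 0.001, 0.04, 0, 0, 0, -0.2]
    - [0, 0, 0, 0, 0, 0, -0.2]
    - [0, 0, 0, 0, 0, 0, -0.2]

```text
t: 2.2
tcp_pos: [0.5194, -0.0684, 0.1201]
tool_rot: [0.707, 0.707, -0.0, -0.002]
force: [-0.2, 0.3, 0.2]
finger_gap: 0.4
gripper_force: 0.0
```

Run:
```python
from h import *
s=manip.sense();print(s['t'],s['tcp_pos'],yaw())
d=snap('wrist');np.save('pics/w2.npy',d,allow_pickle=True)
w1=np.load('pics/w1.npy',allow_pickle=True).item()
T=np.array([.525,.003,.078])
def proj(d,P):
    c=np.linalg.inv(d['E'])@np.append(P,1);c=c[:3]*[1,-1,-1];r=np.arctan2(np.hypot(*c[:2]),c[2]);k=r/np.hypot(*c[:2])*d['f'];return d['cx']+c[0]*k,d['cy']+c[1]*k
print(proj(d,T),proj(w1,T))
u,v=map(int,proj(d,T))
a=cv2.resize(d['image'][v-40:v+40,u-40:u+40,::-1],(480,480),interpolation=cv2.INTER_CUBIC)
cv2.imwrite('pics/w2c.png',a);print(u-40,v-40)
```

```text
2.2 [ 0.51937751 -0.06839558  0.12013441] 0.00035259686497545194
(np.float64(264.57307853901256), np.float64(108.45556684344625)) (np.float64(263.37348684852554), np.float64(160.0029118582098))
224 68
```

View pics/w2c.png

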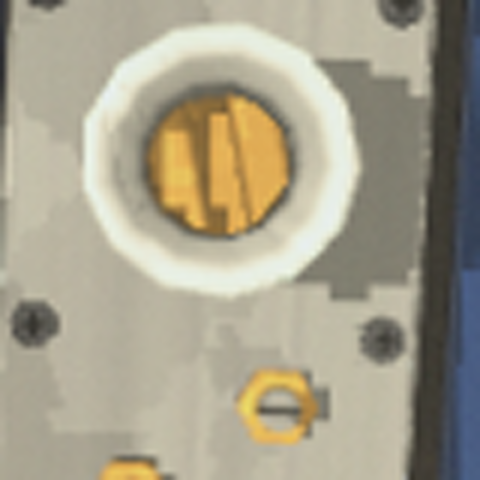

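The crop shows the rim centre at crop (222,160), which is image (261,94.7), with the slug inside. Its slot runs about 8° anticlockwise of image-up, the right edge from (228,97) to (247,225). Next I'll compute rim centre, slug depth, block heading and slot angle.

Run:
```python
from h import *
w1=np.load('pics/w1.npy',allow_pickle=True).item();w2=np.load('pics/w2.npy',allow_pickle=True).item()
rays=[]
for d,(u0,v0),Rr in((w1,(261,149),14),(w2,(261,94.7),20)):
    im=d['image'].astype(int); m=((im.min(2)>215)).astype(np.uint8)
    yy,xx=np.mgrid[:384,:512]; m[np.hypot(xx-u0,yy-v0)>Rr*1.4]=0
    c=max(cv2.findContours(m,cv2.RETR_EXTERNAL,cv2.CHAIN_APPROX_NONE)[0],key=len)
    e=cv2.fitEllipse(c); h=cv2.minEnclosingCircle(c); print('rim',e,h)
    rays.append(ray(d,*e[0]))
    b=((im[:,:,0]-im[:,:,2])>60).astype(np.uint8); b[np.hypot(xx-u0,yy-v0)>Rr*.8]=0
    c=max(cv2.findContours(b,cv2.RETR_EXTERNAL,cv2.CHAIN_APPROX_NONE)[0],key=len)
    e=cv2.minEnclosingCircle(c); print('slug',e)
    for z in (.078,.07,.065,.06): print(z,onz(d,*e[0],z).round(4))
p,er=cross(rays);print('rim by two views',p.round(4),er)
for d in(w1,w2):print('onz',rays and [ (o+r*(.078-o[2])/r[2]).round(4) for o,r in rays]);break
P=np.array([[bydepth(w2,u,v)[2]*1000 for u in range(247,277)] for v in range(80,110)])
print(P[::2,::2].round(0).astype(int))
# block heading: lid plane 49 mm, blue jaw edges
for d in (w1,):
    im=d['image'].astype(int); b=(im[:,:,2]-im[:,:,0]>35)
    for lo,hi in((222,240),(284,306)):
        pts=[]
        for v in range(112,182,2):
            us=np.where(b[v,lo:hi])[0]
            if len(us)>2: pts.append(onz(d,lo+(us.max() if lo<250 else us.min()),v,.045)[:2])
        pts=np.array(pts); k=np.polyfit(pts[:,1],pts[:,0],1); print('jaw',len(pts),k, 'heading of y axis from world y (ccw):',-np.degrees(np.arctan(k[0])))
```

```text
rim ((260.2298278808594, 150.29974365234375), (28.404356002807617, 29.009307861328125), 107.04727172851562) ((260.2096862792969, 150.40322875976562), 14.876358985900879)
slug ((260.2924499511719, 148.8018798828125), 7.915471076965332)
0.078 [0.5223 0.0127 0.078 ]
0.07 [0.5225 0.0116 0.07  ]
0.065 [0.5226 0.0108 0.065 ]
0.06 [0.5226 0.0101 0.06  ]
rim ((259.8597412109375, 94.08287048339844), (42.667022705078125, 43.68110656738281), 102.08158111572266) ((259.66680908203125, 94.15316009521484), 22.523670196533203)
slug ((260.03570556640625, 95.0), 11.692646026611328)
0.078 [0.5224 0.0107 0.078 ]
0.07 [0.5225 0.011  0.07  ]
0.065 [0.5226 0.0112 0.065 ]
0.06 [0.5227 0.0114 0.06  ]
rim by two views [0.5223 0.0113 0.0772] [np.float64(9.324595778833412e-06), np.float64(9.324595778923206e-06)]
onz [array([0.5223, 0.0114, 0.078 ]), array([0.5223, 0.0113, 0.078 ])]
[[78 77 77 77 76 75 76 76 74 76 76 77 79 79 78]
 [78 77 77 75 74 74 73 72 73 75 76 76 77 77 78]
 [77 75 74 68 60 63 63 63 68 69 73 74 76 78 78]
 [76 74 68 67 62 63 64 63 67 67 67 67 73 75 77]
 [75 73 67 69 67 63 63 64 67 68 68 68 70 75 76]
 [75 66 69 67 67 62 62 62 67 68 68 67 67 75 75]
 [74 67 68 68 67 62 63 63 67 68 69 69 69 73 75]
 [73 67 68 68 68 63 64 63 68 69 68 68 67 69 75]
 [75 68 68 68 68 63 64 63 64 68 68 68 67 70 76]
 [74 67 68 67 68 63 63 63 63 68 68 68 69 73 76]
 [75 63 69 68 68 67 63 63 63 67 68 68 59 74 77]
 [76 75 68 68 68 69 62 64 63 68 68 66 74 76 78]
 [77 76 73 69 68 66 63 63 64 66 50 73 76 77 79]
 [78 78 76 73 50 67 62 63 63 66 73 75 77 78 78]
 [78 78 76 77 74 75 75 75 74 75 77 77 79 79 77]]
jaw 34 [0.05094975 0.49511681] heading of y axis from world y (ccw): -2.9166835372438165
jaw 35 [0.02856704 0.55229533] heading of y axis from world y (ccw): -1.636325894582331
```

```bash
python3 - <<'E'
from h import *
w2=np.load('pics/w2.npy',allow_pickle=True).item()
Q=np.array([bydepth(w2,u,v) for v in range(80,112) for u in range(245,277)])
r=np.hypot(*(Q[:,:2]-[.5223,.0113]).T)
f=Q[(r<.0065)&(abs(Q[:,2]-.068)<.0015)];s=Q[(r<.0072)&(abs(Q[:,2]-.063)<.0013)]
print('face z',np.median(f[:,2]),'slot z',np.median(s[:,2]),len(s))
c=s[:,:2].mean(0);w,V=np.linalg.eigh(np.cov(s[:,:2].T));v=V[:,1]*np.sign(V[1,1]);print('slot centre',c,'dir ccw of world y deg',np.degrees(np.arctan2(-v[0],v[1])),np.sqrt(w*12))
fc=Q[(Q[:,2]<.0695)&(Q[:,2]>.061)&(r<.008)]; print('slug centre',(fc[:,:2].max(0)+fc[:,:2].min(0))/2,cv2.minEnclosingCircle((fc[:,:2]*1000).astype(np.float32)))
E
python3 -c "
from h import *
plan((0.484,-0.26,0.20),0,6,-.2)"
```

```text
face z 0.0678123770833238 slot z 0.06310117213104752 146
slot centre [0.52222196 0.01128707] dir ccw of world y deg 10.22860036006846 [0.00584078 0.013983  ]
slug centre [0.52274334 0.01123254] ((522.5487670898438, 11.439626693725586), 7.738058090209961)
[-0.0319, -0.0061, -0.0131] wz 0.01 -0.2
[-0.0319, -0.0061, -0.0131] wz 0.01 -0.2
[-0.0319, -0.0061, -0.0131] wz 0.01 -0.2
[-0.0319, -0.0061, -0.0131] wz 0.01 -0.2
[-0.0319, -0.0061, -0.0131] wz 0.01 -0.2
[-0.0319, -0.0061, -0.0131] wz 0.01 -0.2
```

The slot centre is at (0.5223, 0.0113). The slot runs about 10° anticlockwise of world y. The slug face is at z ≈ 0.068 and the slot floor at 0.063, 5 mm deep as it should be. Next are two views over the stand.

Emit:
drive_tool:
  plan:
    - [-0.047, -0.006, -0.013, 0, 0, 0, -0.2]
    - [-0.047, -0.006, -0.013, 0, 0, 0, -0.2]
    - [-0.047, -0.006, -0.013, 0, 0, 0, -0.2]
    - [-0.047, -0.006, -0.013, 0, 0, 0, -0.2]
    - [-0.047, -0.006, -0.013, 0, 0, 0, -0.2]
    - [-0.047, -0.005, -0.013, 0, 0, 0, -0.2]
    - [0, 0, 0, 0, 0, 0, -0.2]
    - [0, 0, 0, 0, 0, 0, -0.2]

```text
t: 3.05
tcp_pos: [0.486, -0.3521, 0.2012]
tool_rot: [0.707, 0.707, 0.0, 0.002]
force: [-0.1, 0.8, -0.8]
finger_gap: 0.402
gripper_force: 0.0
```

Run:
```python
from h import *
s=manip.sense();print(s['t'],s['tcp_pos'],yaw())
d=snap('wrist','w3.png');np.save('pics/w3.npy',d,allow_pickle=True)
```

```text
3.05 [ 0.48596964 -0.35206433  0.2011639 ] -0.0010418513723176172
```

Emit:
drive_tool:
  plan:
    - [-0.025, 0, 0, 0, 0, 0, -0.2]
    - [-0.025, 0, 0, 0, 0, 0, -0.2]
    - [0, 0, 0, 0, 0, 0, -0.2]
    - [0, 0, 0, 0, 0, 0, -0.2]

```text
t: 3.5
tcp_pos: [0.4855, -0.3995, 0.1986]
tool_rot: [0.707, 0.708, 0.0, -0.001]
force: [-0.4, 0.6, -1.0]
finger_gap: 0.401
gripper_force: 0.0
```

Run:
```python
from h import *
s=manip.sense();print(s['t'],s['tcp_pos'],yaw())
d=snap('wrist','w4.png');np.save('pics/w4.npy',d,allow_pickle=True)
a=cv2.imread('pics/w3.png');b=cv2.imread('pics/w4.png')
cv2.imwrite('pics/w34.png',np.hstack([cv2.resize(x[0:300,156:356],(400,600)) for x in(a,b)]))
```

```text
3.5 [ 0.48551991 -0.39952456  0.19857623] 0.001281426161974793
```

View pics/w34.png

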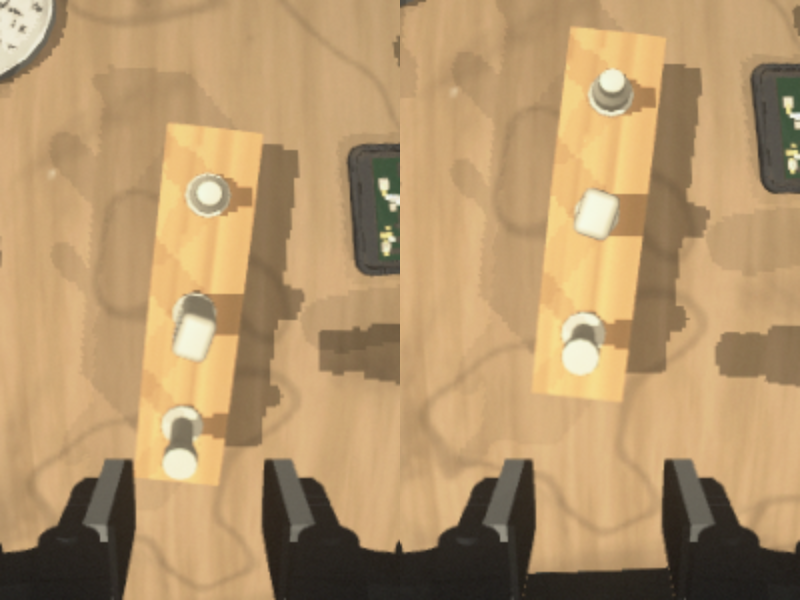

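The middle tool has the rectangular top, at image (253,168) in the first view and (254,107) in the second. Its long side leans about 15° clockwise of world y. The others are round.

```bash
cat > tool.py <<'E'
from h import *
w3=np.load('pics/w3.npy',allow_pickle=True).item();w4=np.load('pics/w4.npy',allow_pickle=True).item()
rays=[]
for d,(u0,v0) in((w3,(253,167.5)),(w4,(254.5,106.5))):
    im=d['image'].astype(int); yy,xx=np.mgrid[:384,:512]
    Z=np.array([[bydepth(d,u,v)[2] for u in range(int(u0)-20,int(u0)+20)] for v in range(int(v0)-20,int(v0)+20)])
    m=np.zeros((384,512),np.uint8); m[int(v0)-20:int(v0)+20,int(u0)-20:int(u0)+20]=(Z>.104)
    c=max(cv2.findContours(m,cv2.RETR_EXTERNAL,cv2.CHAIN_APPROX_NONE)[0],key=cv2.contourArea)
    print('z top',np.median(Z[Z>.104]),len(c))
    (u,v),_,_=cv2.minAreaRect(c); rays.append(ray(d,u,v))
    W=np.array([onz(d,*p[0],np.median(Z[Z>.104]))[:2]*1000 for p in c],np.float32); r=cv2.minAreaRect(W); print('rect',r,cv2.boxPoints(r).round(1).tolist())
    # flange on the stand top: depth 0.053..0.057
    # stand long edge by wood colour on z=.052
    b=((im[:,:,0]-im[:,:,2]>75)&(im[:,:,0]>195)).astype(np.uint8); b=cv2.morphologyEx(b,cv2.MORPH_OPEN,np.ones((5,5)))
    n,l,st,ce=cv2.connectedComponentsWithStats(b); k=1+st[1:,4].argmax(); c=cv2.findContours((l==k).astype(np.uint8),cv2.RETR_EXTERNAL,cv2.CHAIN_APPROX_NONE)[0][0]
    W=np.array([onz(d,*p[0],.052)[:2]*1000 for p in c],np.float32); print('stand',cv2.minAreaRect(W))
p,e=cross(rays);print('top centre two views',p,e)
E
python3 tool.py
```

```text
z top 0.10902181403887509 69
rect ((484.5283203125, -326.44097900390625), (18.17934226989746, 13.95351505279541), 71.3696517944336) [[475.0, -332.79998779296875], [488.20001220703125, -337.29998779296875], [494.0, -320.1000061035156], [480.79998779296875, -315.6000061035156]]
stand ((497.9992980957031, -341.4751281738281), (235.30418395996094, 307.0946044921875), 18.981536865234375)
z top 0.10879085463694116 71
rect ((485.1131896972656, -327.15057373046875), (17.667940139770508, 14.488287925720215), 71.30284881591797) [[475.3999938964844, -333.20001220703125], [489.1000061035156, -337.79998779296875], [494.79998779296875, -321.1000061035156], [481.1000061035156, -316.5]]
stand ((492.4964599609375, -366.44232177734375), (351.6385192871094, 286.62506103515625), 3.2096028327941895)
top centre two views [ 0.48482794 -0.3271579   0.10533294] [np.float64(0.0003100533502139124), np.float64(0.00031005335021393274)]
```

```bash
python3 - <<'E'
from h import *
for n in('w3','w4'):
    d=np.load('pics/%s.npy'%n,allow_pickle=True).item()
    vv,uu=np.mgrid[0:225,190:330]; P=np.array([bydepth(d,u,v) for u,v in zip(uu.ravel(),vv.ravel())])
    m=(P[:,2]>.047)&(P[:,2]<.06)&(P[:,0]>.44)&(P[:,0]<.54)
    r=cv2.minAreaRect((P[m][:,:2]*1000).astype(np.float32));print('stand',r,np.median(P[m][:,2]))
    # flange ring around each tool
    a=np.radians(r[2] if r[1][0]>r[1][1] else r[2]+90); L=np.array([np.cos(a),np.sin(a)]);L*=np.sign(L[1])
    print('axis cw of y',np.degrees(np.arctan2(L[0],L[1])),'holes',[(np.array(r[0])+L*k).round(1) for k in(-56,0,56)])
    # finger tips in tool frame
    vv,uu=np.mgrid[225:300,180:340]; T=np.linalg.inv(d['E']); M=np.array(d['mount'])
    F=np.array([M@np.append((T@np.append(bydepth(d,u,v),1))[:3],1) for u,v in zip(uu.ravel(),vv.ravel())])
    F=F[(abs(F[:,2]-.005)<.006)&(abs(F[:,1])<.06)]
    for sgn in(1,-1):
        g=F[F[:,1]*sgn>0]; print('finger',len(g),g.min(0)[:3].round(4),g.max(0)[:3].round(4))
E
python3 -c "
from h import *
plan((0.4848,-0.3268,0.135),-.326,3,-.2)"
```

```text
stand ((485.5715637207031, -319.19366455078125), (160.75819396972656, 44.74619674682617), 83.52749633789062) 0.052356648052092
axis cw of y 6.472503662109383 holes [array([ 479.3, -374.8]), array([ 485.6, -319.2]), array([ 491.9, -263.6])]
finger 299 [-0.0101  0.017  -0.0009] [0.0127 0.0313 0.0109]
finger 289 [-0.0098 -0.0304 -0.001 ] [ 0.0128 -0.0166  0.0109]
stand ((484.7763366699219, -327.17291259765625), (177.0078125, 44.68092346191406), 83.6650619506836) 0.052348175176844675
axis cw of y 6.334938049316409 holes [array([ 478.6, -382.8]), array([ 484.8, -327.2]), array([ 491. , -271.5])]
finger 293 [-0.0102  0.0169 -0.001 ] [0.0127 0.031  0.011 ]
finger 285 [-0.0103 -0.0304 -0.001 ] [ 0.0126 -0.0166  0.0109]
[0.0241, -0.0002, 0.0212] wz 6.26 -0.2
[0.024, -0.0028, 0.0212] wz 6.26 -0.2
[0.0235, -0.0054, 0.0212] wz 6.26 -0.2
```

The stand centre, (0.4848, -0.3272), coincides with the middle tool, and the top heights agree. The finger pads read about 1.3 mm off along tool x, so I'll subtract that camera bias: tool at (0.4846, -0.3281), slug at (0.5220, 0.0100).

Emit:
drive_tool:
  plan:
    - [0.0238, 0, 0.021, 0, 0, 6.2, -0.2]
    - [0.0236, -0.003, 0.021, 0, 0, 6.2, -0.2]
    - [0.023, -0.005, 0.021, 0, 0, 6.2, -0.2]
    - [0, 0, 0, 0, 0, 0, -0.2]
    - [0, 0, 0, 0, 0, 0, -0.2]
    - [0, 0, 0, 0, 0, 0, -0.2]

```text
t: 4.15
tcp_pos: [0.486, -0.3318, 0.1369]
tool_rot: [0.812, 0.584, 0.0, 0.002]
force: [0.1, -0.4, 0.3]
finger_gap: 0.399
gripper_force: 0.0
```

```bash
python3 -c "
from h import *
s=manip.sense();print(s['tcp_pos'],np.degrees(yaw()),s['force'])
plan((0.4846,-0.3281,0.078),-.326,1,-.2)"
```

```text
[ 0.48603612 -0.33177386  0.1368664 ] -18.5181002282973 [ 0.11162754 -0.43166683  0.33420713]
[0.003, -0.0025, 0.0589] wz 0.16 -0.2
```

Emit:
drive_tool:
  plan:
    - [0.003, -0.0025, 0.008, 0, 0, 0, -0.2]
    - [0, 0, 0.006, 0, 0, 0, -0.2]
    - [0, 0, 0, 0, 0, 0, -0.2]
    - [0, 0, 0, 0, 0, 0, -0.2]

```text
t: 4.55
tcp_pos: [0.4833, -0.3274, 0.1213]
tool_rot: [0.812, 0.583, -0.0, -0.0]
force: [0.3, 0.4, -0.4]
finger_gap: 0.401
gripper_force: 0.0
```

```bash
python3 -c "
from h import *
plan((0.4846,-0.3281,0.078),-.326,1,-.2)"
```

```text
[-0.0003, 0.0015, 0.0433] wz 0.04 -0.2
```

Emit:
drive_tool:
  plan:
    - [0, 0.001, 0.022, 0, 0, 0, -0.2]
    - [0, 0, 0.021, 0, 0, 0, -0.2]
    - [0, 0, 0, 0, 0, 0, -0.2]
    - [0, 0, 0, 0, 0, 0, -0.2]
    - [0, 0, 0, 0, 0, 0, -0.2]

```text
t: 5.05
tcp_pos: [0.485, -0.3281, 0.0796]
tool_rot: [0.812, 0.583, 0.0, 0.001]
force: [-0.2, 0.2, 0.1]
finger_gap: 0.396
gripper_force: 0.0
```

Emit:
drive_tool:
  plan:
    - [0, 0, 0, 0, 0, 0, -0.2]

```text
t: 5.15
tcp_pos: [0.485, -0.3281, 0.0797]
tool_rot: [0.812, 0.583, 0.0, 0.001]
force: [0.4, -0.1, -0.3]
finger_gap: 0.393
gripper_force: 0.0
```

```bash
python3 -c "
from h import *
s=manip.sense();print(s['tcp_pos'],s['qd'].round(4),s['force'])
plan((0.4846,-0.3281,0.078),-.326,1,-.2)"
```

```text
[ 0.4850259  -0.32806555  0.0797292 ] [-0.0009  0.0011  0.0041  0.0016 -0.0022  0.0004] [ 0.36305614 -0.12054452 -0.3424587 ]
[-0.0002, -0.0004, 0.0017] wz 0.06 -0.2
```

Emit:
drive_tool:
  plan:
    - [0, 0, 0, 0, 0, 0, -1]
    - [0, 0, 0, 0, 0, 0, -1]
    - [0, 0, 0, 0, 0, 0, -1]
    - [0, 0, 0, 0, 0, 0, -1]
    - [0, 0, 0, 0, 0, 0, -1]
  newtons: 45

```text
t: 5.65
tcp_pos: [0.4848, -0.3278, 0.0794]
tool_rot: [0.812, 0.583, 0.0, 0.001]
force: [-1.4, 0.7, 6.1]
finger_gap: 0.16
gripper_force: 44.1
```

Emit:
drive_tool:
  plan:
    - [0, 0, -0.004, 0, 0, 0, -1]
    - [0, 0, -0.02, 0, 0, 0, -1]
    - [0, 0, -0.03, 0, 0, 0, -1]
    - [0, 0, -0.02, 0, 0, 0, -1]
    - [0, 0, 0, 0, 0, 0, -1]
    - [0, 0, 0, 0, 0, 0, -1]

```text
t: 6.25
tcp_pos: [0.4842, -0.3272, 0.1524]
tool_rot: [0.812, 0.583, -0.0, -0.0]
force: [-0.1, -0.4, 0.2]
finger_gap: 0.157
gripper_force: 44.8
```

```bash
python3 -c "
from h import *
s=manip.sense();print(s['tcp_pos'],np.degrees(yaw()),s['force'],s['tool_rot'])
plan((0.4846,-0.3281,0.078),-.326,1,-.2)
d=snap('wrist','w5.png');np.save('pics/w5.npy',d,allow_pickle=True)
e=snap('scene');f=snap('side')
a=cv2.resize(d['image'][190:384,130:390,::-1],(520,388));b=cv2.resize(e['image'][160:257,270:400,::-1],(520,388))
cv2.imwrite('pics/w5c.png',np.hstack([a[:,120:400],b]))
print()
plan((0.522,0.010,0.20),.178,8,-1)
"
```

```text
[ 0.48419516 -0.32721739  0.15243047] -18.62029331111371 [-0.08639848 -0.4016851   0.19091025] [ 8.12186853e-01  5.83397383e-01 -2.93309469e-05 -9.05666970e-05]
[-0.0007, 0.0007, 0.0744] wz 0.06 -0.2

[0.0414, -0.0089, -0.0061] wz -3.6 -1
[0.0419, -0.0063, -0.0061] wz -3.6 -1
[0.0422, -0.0036, -0.0061] wz -3.6 -1
[0.0423, -0.001, -0.0061] wz -3.6 -1
[0.0423, 0.0017, -0.0061] wz -3.6 -1
[0.0421, 0.0044, -0.0061] wz -3.6 -1
[0.0418, 0.007, -0.0061] wz -3.6 -1
[0.0413, 0.0096, -0.0061] wz -3.6 -1
```

View pics/w5c.png

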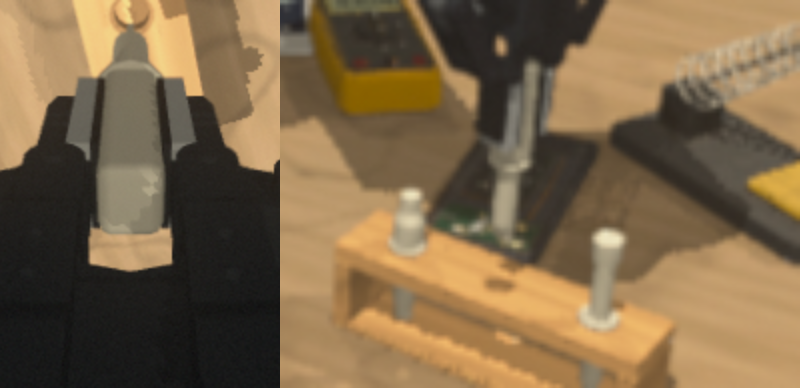

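The blade tool hangs straight from the fingers, clear of the empty middle hole, and the other two tools are undisturbed. Next I'll carry it over the bushing and turn to heading +10°.

Emit:
drive_tool:
  plan:
    - [0.041, -0.009, -0.006, 0, 0, -3.6, -1]
    - [0.042, -0.006, -0.006, 0, 0, -3.6, -1]
    - [0.042, -0.004, -0.006, 0, 0, -3.6, -1]
    - [0.042, -0.001, -0.006, 0, 0, -3.6, -1]
    - [0.042, 0.002, -0.006, 0, 0, -3.6, -1]
    - [0.042, 0.004, -0.006, 0, 0, -3.6, -1]
    - [0.042, 0.007, -0.006, 0, 0, -3.6, -1]
    - [0.041, 0.01, -0.006, 0, 0, -3.6, -1]
    - [0, 0, 0, 0, 0, 0, -1]
    - [0, 0, 0, 0, 0, 0, -1]

```text
t: 7.4
tcp_pos: [0.5223, 0.0088, 0.1998]
tool_rot: [0.641, 0.768, -0.001, -0.001]
force: [0.3, -0.5, -0.7]
finger_gap: 0.159
gripper_force: 44.8
```

```bash
python3 -c "
from h import *
s=manip.sense();print(s['t'],s['tcp_pos'],np.degrees(yaw()),s['force'],s['tool_rot'])
plan((0.522,0.010,0.165),.178,1,-1)
d=snap('wrist','w6.png');np.save('pics/w6.npy',d,allow_pickle=True)
T=np.linalg.inv(d['E']); M=np.array(d['mount'])
vv,uu=np.mgrid[200:330,200:310]
F=np.array([M@np.append((T@np.append(bydepth(d,u,v),1))[:3],1) for u,v in zip(uu.ravel(),vv.ravel())])
for lo,hi in((-.034,-.026),(-.026,-.016),(.0,.01)):
  g=F[(F[:,2]>lo)&(F[:,2]<hi)&(abs(F[:,1])<.006)&(abs(F[:,0])<.025)];print(lo,len(g),g[:,:3].min(0).round(4) if len(g) else 0,g[:,:3].max(0).round(4) if len(g) else 0)
g=F[(F[:,0]>0)&(abs(F[:,1])<.009)&(F[:,2]>-.03)&(F[:,2]<.02)]; print(np.percentile(g[:,2],[0,5,50,95,100]), g[:,1].min(),g[:,1].max())
m=[bydepth(d,u,v)[2] for u,v in((250,10),(260,20),(270,30))];print(m)
cv2.imwrite('pics/w6c.png',cv2.resize(d['image'][:300,130:390,::-1],(520,600)))
"
```

```text
7.4 [0.5223063  0.00884772 0.19976481] 10.30958324176442 [ 0.32475484 -0.53242399 -0.71785322] [ 6.40715515e-01  7.67777909e-01 -6.06129169e-04 -5.86747066e-04]
[0.0012, -0.0001, 0.0348] wz 0.11 -1
-0.034 1061 [-0.0078 -0.006  -0.0313] [ 0.0104  0.006  -0.026 ]
-0.026 354 [ 0.0073 -0.006  -0.026 ] [ 0.0107  0.006  -0.016 ]
0.0 211 [ 0.0074 -0.006   0.    ] [0.0105 0.006  0.01  ]
[-0.02999857 -0.02962944 -0.01838259  0.0134594   0.01993329] -0.008993523581665608 0.008997183196731744
[np.float64(0.03227750150341069), np.float64(0.04853145069065007), np.float64(0.04800324046959015)]
```

View pics/w6c.png

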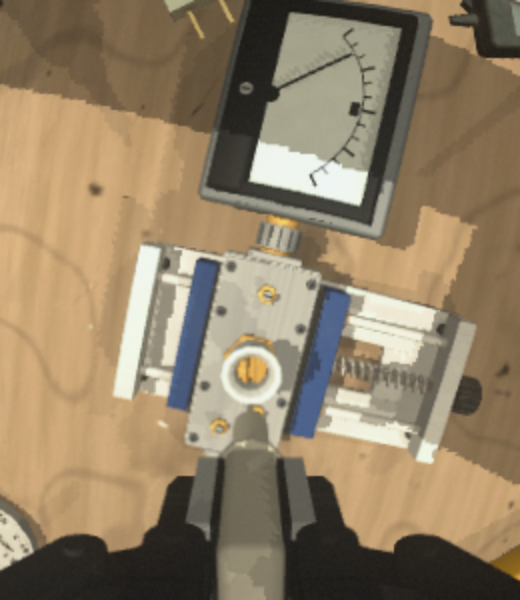

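The tool sits centred in the hand: the handle top reads 1.3 mm, which is the camera bias. The meter is in view, with the needle tip at crop (355,55), the block at (355,108) and the pivot at (270,93). That is about 34° of needle travel, or roughly 48° clockwise on the slug. I'll go down just above the rim.

Emit:
drive_tool:
  plan:
    - [0.001, 0, 0.015, 0, 0, 0, -1]
    - [0, 0, 0.015, 0, 0, 0, -1]
    - [0, 0, 0.005, 0, 0, 0, -1]
    - [0, 0, 0, 0, 0, 0, -1]
    - [0, 0, 0, 0, 0, 0, -1]

```text
t: 7.95
tcp_pos: [0.5228, 0.008, 0.1657]
tool_rot: [0.642, 0.767, -0.0, 0.0]
force: [0.7, -0.1, -0.6]
finger_gap: 0.158
gripper_force: 44.8
```

```bash
python3 -c "
from h import *
s=manip.sense();print(s['t'],s['tcp_pos'],np.degrees(yaw()),s['force'],s['tool_rot'],s['q'])
plan((0.522,0.010,0.145),.178,1,-1)
"
```

```text
7.95 [0.5228241  0.00802108 0.16565243] 10.091478940784254 [ 0.69011627 -0.08568256 -0.59791527] [ 6.42175867e-01  7.66557338e-01 -3.90952484e-05  3.79720263e-05] [-1.98512420e-01  5.06771136e-01  1.76551722e+00 -1.37451247e-04
  8.69275016e-01 -3.74553248e-01]
[0.0021, -0.0005, 0.0207] wz -0.11 -1
```

Emit:
drive_tool:
  plan:
    - [0.002, -0.0005, 0.004, 0, 0, 0, -1]
    - [0, 0, 0.004, 0, 0, 0, -1]
    - [0, 0, 0, 0, 0, 0, -1]
    - [0, 0, 0, 0, 0, 0, -1]

```text
t: 8.35
tcp_pos: [0.5218, 0.0109, 0.1576]
tool_rot: [0.641, 0.767, -0.0, 0.0]
force: [1.1, 0.4, -0.3]
finger_gap: 0.155
gripper_force: 44.8
```

```bash
python3 -c "
from h import *
s=manip.sense();print(s['t'],s['tcp_pos'],np.degrees(yaw()),s['force'])
plan((0.522,0.010,0.145),.178,1,-1)
"
```

```text
8.35 [0.52176209 0.01093012 0.1576224 ] 10.194455615378214 [ 1.08932402  0.39519366 -0.34436036]
[-0.001, 0.0001, 0.0126] wz -0.0 -1
```

Now into the bore, to about 3 mm above the slug face, watching the force.

Emit:
drive_tool:
  plan:
    - [-0.0007, 0, 0.004, 0, 0, 0, -1]
    - [0, 0, 0.004, 0, 0, 0, -1]
    - [0, 0, 0.003, 0, 0, 0, -1]
    - [0, 0, 0, 0, 0, 0, -1]
    - [0, 0, 0, 0, 0, 0, -1]

```text
t: 8.85
tcp_pos: [0.5218, 0.0101, 0.1464]
tool_rot: [0.642, 0.767, -0.0, -0.0]
force: [0.4, -0.8, -0.5]
finger_gap: 0.159
gripper_force: 44.8
```

```bash
python3 -c "
from h import *
s=manip.sense();print(s['t'],s['tcp_pos'],np.degrees(yaw()),s['force'],s['ft_torque'])
plan((0.522,0.010,0.141),.178,1,-1)
"
```

```text
8.85 [0.52183743 0.01012737 0.1464354 ] 10.175517941889508 [ 0.41868331 -0.82901425 -0.52121078] [-0.00822938 -0.01702994  0.03928577]
[-0.0002, 0.0001, 0.0054] wz -0.02 -1
```

Emit:
drive_tool:
  plan:
    - [0, 0, 0.0015, 0, 0, 0, -1]
    - [0, 0, 0.0015, 0, 0, 0, -1]
    - [0, 0, 0.0015, 0, 0, 0, -1]
    - [0, 0, 0.0015, 0, 0, 0, -1]
    - [0, 0, 0, 0, 0, 0, -1]

```text
t: 9.35
tcp_pos: [0.5217, 0.0102, 0.1404]
tool_rot: [0.642, 0.767, -0.0, -0.0]
force: [-0.5, -0.7, -0.0]
finger_gap: 0.158
gripper_force: 44.8
```

Emit:
drive_tool:
  plan:
    - [0, 0, 0.001, 0, 0, 0, -1]
    - [0, 0, 0, 0, 0, 0, -1]

```text
t: 9.55
tcp_pos: [0.5219, 0.0101, 0.1395]
tool_rot: [0.642, 0.767, -0.0, -0.0]
force: [0.1, 0.6, -0.6]
finger_gap: 0.158
gripper_force: 44.8
```

Emit:
drive_tool:
  plan:
    - [0, 0, 0.001, 0, 0, 0, -1]
    - [0, 0, 0, 0, 0, 0, -1]

```text
t: 9.75
tcp_pos: [0.5218, 0.0101, 0.1385]
tool_rot: [0.642, 0.767, -0.0, -0.0]
force: [0.4, -0.8, 0.1]
finger_gap: 0.156
gripper_force: 44.8
```

No force at 2.5 mm below the face level, so the blade is in the slot. A bit deeper, then turn clockwise.

Emit:
drive_tool:
  plan:
    - [0, 0, 0.001, 0, 0, 0, -1]
    - [0, 0, 0, 0, 0, 0, -1]

```text
t: 9.95
tcp_pos: [0.5218, 0.0102, 0.1375]
tool_rot: [0.642, 0.767, -0.0, -0.0]
force: [-0.2, -1.1, 0.7]
finger_gap: 0.154
gripper_force: 44.8
```

Emit:
drive_tool:
  plan:
    - [0, 0, 0.0005, 0, 0, 0, -1]
    - [0, 0, 0, 0, 0, 0, -1]

```text
t: 10.15
tcp_pos: [0.5219, 0.0102, 0.1371]
tool_rot: [0.642, 0.767, -0.0, -0.0]
force: [0.5, -0.2, -1.0]
finger_gap: 0.159
gripper_force: 44.8
```

Emit:
drive_tool:
  plan:
    - [0, 0, 0, 0, 0, 5, -1]
    - [0, 0, 0, 0, 0, 5, -1]
    - [0, 0, 0, 0, 0, 5, -1]
    - [0, 0, 0, 0, 0, 5, -1]
    - [0, 0, 0, 0, 0, 0, -1]
    - [0, 0, 0, 0, 0, 0, -1]

```text
t: 10.75
tcp_pos: [0.5223, 0.0101, 0.1372]
tool_rot: [0.764, 0.645, 0.0, 0.0]
force: [1.3, 0.2, -0.7]
finger_gap: 0.154
gripper_force: 44.7
```

```bash
python3 -c "
from h import *
s=manip.sense();print(s['t'],s['tcp_pos'],np.degrees(yaw()),s['force'],s['ft_torque'])
d=snap('wrist','w7.png');np.save('pics/w7.npy',d,allow_pickle=True)
cv2.imwrite('pics/w7c.png',cv2.resize(d['image'][:220,210:450,::-1],None,fx=2.5,fy=2.5))
"
```

```text
10.75 [0.52225197 0.01005905 0.1371768 ] -9.715724843039313 [ 1.31631004  0.17733193 -0.71393975] [-0.01358922 -0.18297456 -0.0067937 ]
```

View pics/w7c.png

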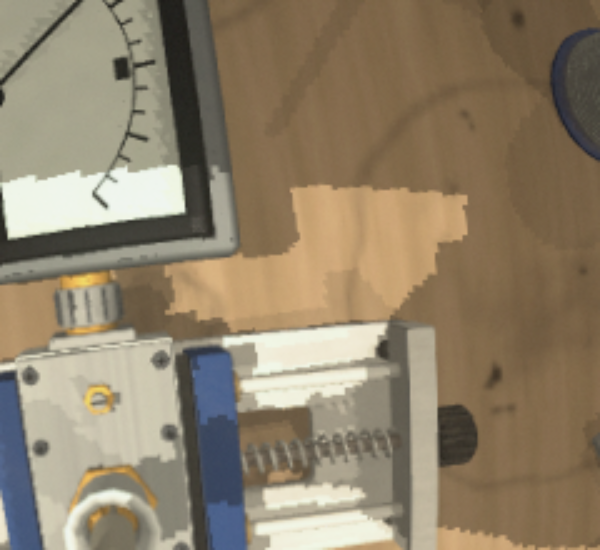

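The needle's pivot is at crop (0,95), the block at (122,68), and the needle points up-right out of the top. It has hardly moved yet, because the slot play is about 10°. I'll write a polar needle reading on the meter's face plane that works for any camera.

```bash
cat > needle.py <<'E'
from h import *
from scipy.ndimage import map_coordinates, gaussian_filter1d
w6=np.load('pics/w6.npy',allow_pickle=True).item()
vv,uu=np.mgrid[12:95,260:322]; P=np.array([bydepth(w6,u,v) for u,v in zip(uu.ravel(),vv.ravel())])
def fit(P):
    c=P.mean(0);return c,np.linalg.svd(P-c)[2][2]
def hit(d,u,v,c,n):
    o,r=ray(d,u,v);return o+r*((c-o)@n)/(r@n)
g=P[P[:,2]>.04]
c,n=fit(g[::7])
for _ in range(5): g=P[abs((P-c)@n)<.003]; c,n=fit(g[::5])
n*=np.sign(n[2])
pv=hit(w6,265,46.5,c,n);bl=hit(w6,307.5,54,c,n)
fy=np.array([-np.sin(np.radians(-2)),np.cos(np.radians(-2)),0]);ex=np.cross(fy,n);ex/=np.linalg.norm(ex);ey=np.cross(n,ex)   # ex up the scale, ey to the left (+y)
def proj(d,X):
    C=(np.linalg.inv(d['E'])@np.c_[X,np.ones(len(X))].T)[:3].T*[1,-1,-1]
    if d['fish']:
        h=np.hypot(C[:,0],C[:,1]);k=np.arctan2(h,C[:,2])/h
    else: k=1/C[:,2]
    return d['cx']+C[:,0]*k*d['f'],d['cy']+C[:,1]*k*d['f']
th=np.radians(np.arange(-70,70.1,.5))
def dark(d,r0,r1,pv=pv):
    out=[]
    G=d['image'].astype(float).mean(2)
    rs=np.arange(r0,r1,.0005)
    for t in th:
        u,v=proj(d,pv+rs[:,None]*(np.cos(t)*ex+np.sin(t)*ey)); I=map_coordinates(G,[v,u],order=1,cval=np.nan)
        out.append(np.nanmean(I) if np.isfinite(I).mean()>.5 else np.nan)
    out=np.array(out); f=np.where(np.isnan(out),np.nanmedian(out),out)
    return f-gaussian_filter1d(f,16)
def needle(d,r0=.014,r1=.03,pv=pv):
    f=dark(d,r0,r1,pv);i=f.argmin();return np.degrees(th[i]),f[i]
if __name__=='__main__':
    print('n',n,'lean',np.degrees(np.arccos(n[2])),'pivot',pv,'block',bl,'r',np.linalg.norm(bl-pv))
    print('block ang',np.degrees(np.arctan2((bl-pv)@ey,(bl-pv)@ex)))
    for f in('w6','w7','w1'):
        d=np.load('pics/%s.npy'%f,allow_pickle=True).item();print(f,needle(d), 'block',needle(d,bl_r:=np.linalg.norm(bl-pv)-.001,bl_r+.002))
    for f in('scene0','side0'):
        d=np.load('pics/%s.npy'%f,allow_pickle=True).item();print(f,needle(d))
    for nme in('scene','side'):print(nme,needle(snap(nme)))
E
python3 needle.py
```

```text
n [-0.33808805  0.01684659  0.94096369] lean 19.78596995712461 pivot [0.50849841 0.13815945 0.04803962] block [0.54681396 0.13640302 0.06183783] r 0.04076219813884385
block ang -0.5878070363158279
w6 (np.float64(38.0), np.float64(-67.8956517997421)) block (np.float64(37.5), np.float64(-77.748767483935))
w7 (np.float64(37.0), np.float64(-75.98200627035934)) block (np.float64(1.5000000000000002), np.float64(-69.42988136874361))
w1 (np.float64(40.0), np.float64(-78.74688835799239)) block (np.float64(2.0), np.float64(-64.54711280014254))
scene0 (np.float64(38.5), np.float64(-28.169895535174163))
side0 (np.float64(46.5), np.float64(-11.587982037232393))
scene (np.float64(33.0), np.float64(-14.054268162245236))
side (np.float64(48.5), np.float64(-4.797953818796003))
```

The face plane fits (lean 19.8°, block at 0 to 1.5°). The needle is at about 37°, so the slug still needs roughly 50° clockwise. I'll turn 35° and read again.

Emit:
drive_tool:
  plan:
    - [0, 0, 0, 0, 0, 5, -1]
    - [0, 0, 0, 0, 0, 5, -1]
    - [0, 0, 0, 0, 0, 5, -1]
    - [0, 0, 0, 0, 0, 5, -1]
    - [0, 0, 0, 0, 0, 5, -1]
    - [0, 0, 0, 0, 0, 5, -1]
    - [0, 0, 0, 0, 0, 5, -1]
    - [0, 0, 0, 0, 0, 0, -1]
    - [0, 0, 0, 0, 0, 0, -1]

```text
t: 11.8
tcp_pos: [0.5221, 0.01, 0.1372]
tool_rot: [0.923, 0.385, 0.0, 0.0]
force: [1.7, -0.8, -0.4]
finger_gap: 0.156
gripper_force: 44.7
```

```bash
python3 -c "
from needle import *
s=manip.sense();print(s['t'],s['tcp_pos'],np.degrees(yaw()),s['force'],s['ft_torque'])
d=snap('wrist','w8.png');np.save('pics/w8.npy',d,allow_pickle=True)
print(needle(d),needle(d,.02,.036),needle(d,.0398,.0418),proj(d,np.array([pv,bl])))
d=snap('scene');print(needle(d))
"
```

```text
11.8 [0.52208445 0.01001422 0.1371608 ] -44.69378302899799 [ 1.65143319 -0.79969845 -0.43463794] [-0.16701595 -0.20343191  0.03234834]
(np.float64(13.5), np.float64(-84.87375970747898)) (np.float64(13.0), np.float64(-89.4918127041086)) (np.float64(-4.0), np.float64(-73.04074269872415)) (array([125.68905682, 153.54698744]), array([100.00708556,  61.19016103]))
(np.float64(11.5), np.float64(-11.796596670631686))
```

The slug now follows at 0.7. The needle is at 13.5°, so about 20° more.

Emit:
drive_tool:
  plan:
    - [0, 0, 0, 0, 0, 5, -1]
    - [0, 0, 0, 0, 0, 5, -1]
    - [0, 0, 0, 0, 0, 5, -1]
    - [0, 0, 0, 0, 0, 5, -1]
    - [0, 0, 0, 0, 0, 0, -1]
    - [0, 0, 0, 0, 0, 0, -1]

```text
t: 12.5
tcp_pos: [0.522, 0.0101, 0.1371]
tool_rot: [0.976, 0.219, 0.0, 0.0]
force: [0.3, -0.1, -0.3]
finger_gap: 0.161
gripper_force: 44.8
```

```bash
python3 -c "
from needle import *
s=manip.sense();print(s['t'],s['tcp_pos'],np.degrees(yaw()),s['force'],s['ft_torque'])
d=snap('wrist','w9.png');np.save('pics/w9.npy',d,allow_pickle=True)
print(needle(d),needle(d,.02,.036),needle(d,.0398,.0418),proj(d,np.array([pv,bl])))
d8=np.load('pics/w8.npy',allow_pickle=True).item()
t=[]
for e in(d8,d):
  u,v=proj(e,np.array([(pv+bl)/2]));u,v=int(u[0]),int(v[0]); x0=max(u-50,0);y0=max(v-50,0)
  t.append(cv2.resize(e['image'][y0:y0+100,x0:x0+100,::-1],(400,400),interpolation=cv2.INTER_CUBIC)); print(x0,y0)
cv2.imwrite('pics/w9c.png',np.hstack(t))
"
```

```text
12.5 [0.52195653 0.01008436 0.13713473] -64.68240405310303 [ 0.33605887 -0.10848863 -0.29102824] [-0.19011072 -0.1996796  -0.01176717]
(np.float64(-0.5), np.float64(-79.13994835937727)) (np.float64(-1.5000000000000002), np.float64(-85.49401825090968)) (np.float64(-3.5), np.float64(-78.68457885064058)) (array([105.09975445, 114.17923345]), array([150.316657  , 106.88433982]))
88 31
59 79
```

View pics/w9c.png

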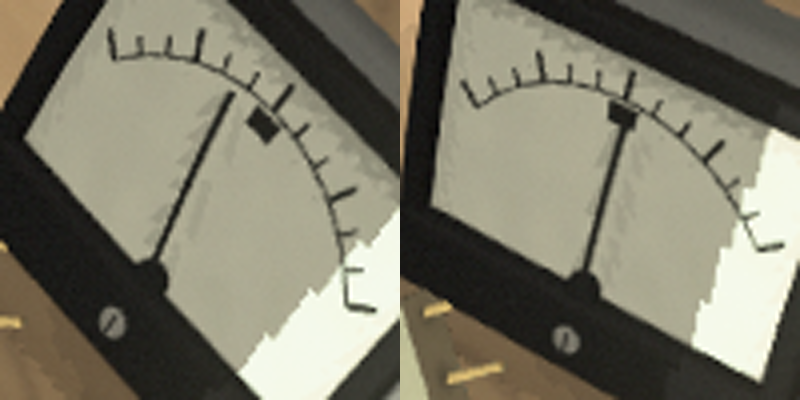

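In the right-hand crop the needle tip is at (625,122), inside the block, which spans 609 to 637 with its centre at (622,113). The needle is about 1.6° from centre, against a tolerance of ±4.5°. I'll ease back 8° inside the slot play to unload the blade, then lift out.

Emit:
drive_tool:
  plan:
    - [0, 0, 0, 0, 0, -4, -1]
    - [0, 0, 0, 0, 0, -4, -1]
    - [0, 0, -0.003, 0, 0, 0, -1]
    - [0, 0, -0.005, 0, 0, 0, -1]
    - [0, 0, -0.01, 0, 0, 0, -1]
    - [0, 0, -0.02, 0, 0, 0, -1]
    - [0, 0, -0.025, 0, 0, 0, -1]
    - [0, 0, 0, 0, 0, 0, -1]
    - [0, 0, 0, 0, 0, 0, -1]

```text
t: 13.45
tcp_pos: [0.522, 0.0102, 0.2009]
tool_rot: [0.958, 0.285, 0.001, 0.0]
force: [-0.2, 0.3, -0.8]
finger_gap: 0.159
gripper_force: 44.8
```

```bash
python3 -c "
from needle import *
s=manip.sense();print(s['t'],s['tcp_pos'],np.degrees(yaw()),s['force'])
d=snap('wrist','w10.png');np.save('pics/w10.npy',d,allow_pickle=True)
print(needle(d),needle(d,.02,.036),needle(d,.0398,.0418))
plan((0.4848,-0.3278,0.185),-.326,9,-1)
"
```

```text
13.45 [0.52197781 0.01018292 0.20093422] -56.83171145487044 [-0.22120164  0.28482158 -0.76093315]
(np.float64(-2.0), np.float64(-64.20755552739678)) (np.float64(-2.5), np.float64(-70.97747464799099)) (np.float64(-3.0000000000000004), np.float64(-74.59250773716414))
[-0.024, 0.0292, 0.0017] wz -4.24 -1
[-0.026, 0.0274, 0.0017] wz -4.24 -1
[-0.028, 0.0254, 0.0017] wz -4.24 -1
[-0.0298, 0.0232, 0.0017] wz -4.24 -1
[-0.0314, 0.021, 0.0017] wz -4.24 -1
[-0.0329, 0.0186, 0.0017] wz -4.24 -1
[-0.0342, 0.0161, 0.0017] wz -4.24 -1
[-0.0353, 0.0135, 0.0017] wz -4.24 -1
[-0.0362, 0.0109, 0.0017] wz -4.24 -1
```

```bash
cat > rel.py <<'E'
from needle import *
def rel(d):
    G=d['image'].astype(float).mean(2); T=np.radians(np.arange(-15,25,.25))
    def prof(r0,r1):
        rs=np.arange(r0,r1,.0005);o=[]
        for t in T:
            u,v=proj(d,pv+rs[:,None]*(np.cos(t)*ex+np.sin(t)*ey));o.append(map_coordinates(G,[v,u],order=1).mean())
        return np.array(o)
    def cen(p):
        w=np.clip(np.percentile(p,60)-25-p,0,None); i=p.argmin(); w[abs(np.arange(len(p))-i)>28]=0
        return round(np.degrees((w*T).sum()/w.sum()),2), round(np.count_nonzero(w>20)*.25,2)
    return 'needle',cen(prof(.018,.026)),cen(prof(.026,.034)),'block',[cen(prof(r,r+.001)) for r in np.arange(.036,.044,.001)]
if __name__=='__main__':
    for f in('w8','w9','w10'): print(f,*rel(np.load('pics/%s.npy'%f,allow_pickle=True).item()))
E
python3 rel.py
```

```text
w8 needle (np.float64(13.61), np.float64(5.5)) (np.float64(12.71), np.float64(4.25)) block [(np.float64(12.15), np.float64(3.25)), (np.float64(12.13), np.float64(3.5)), (np.float64(12.1), np.float64(3.25)), (np.float64(-0.66), np.float64(9.5)), (np.float64(-0.7), np.float64(9.5)), (np.float64(-0.75), np.float64(9.25)), (np.float64(-1.63), np.float64(6.25)), (np.float64(24.54), np.float64(0.0))]
w9 needle (np.float64(-0.45), np.float64(5.75)) (np.float64(-1.44), np.float64(4.25)) block [(np.float64(-1.9), np.float64(3.5)), (np.float64(-1.9), np.float64(4.25)), (np.float64(-0.73), np.float64(9.0)), (np.float64(-0.73), np.float64(9.5)), (np.float64(-0.69), np.float64(9.25)), (np.float64(-0.86), np.float64(8.75)), (np.float64(-0.93), np.float64(8.75)), (np.float64(-0.47), np.float64(0.25))]
w10 needle (np.float64(-1.97), np.float64(4.75)) (np.float64(-2.45), np.float64(3.5)) block [(np.float64(-2.51), np.float64(3.25)), (np.float64(-2.31), np.float64(3.75)), (np.float64(-0.98), np.float64(9.5)), (np.float64(-0.82), np.float64(9.75)), (np.float64(-0.81), np.float64(9.5)), (np.float64(-0.86), np.float64(9.5)), (np.float64(-0.97), np.float64(7.5)), (np.float64(-0.85), np.float64(0.0))]
```

Emit:
drive_tool:
  plan:
    - [-0.024, 0.029, 0.002, 0, 0, -4.2, -1]
    - [-0.026, 0.027, 0.002, 0, 0, -4.2, -1]
    - [-0.028, 0.025, 0.002, 0, 0, -4.2, -1]
    - [-0.03, 0.023, 0.002, 0, 0, -4.2, -1]
    - [-0.031, 0.021, 0.002, 0, 0, -4.3, -1]
    - [-0.033, 0.019, 0.002, 0, 0, -4.3, -1]
    - [-0.034, 0.016, 0.002, 0, 0, -4.3, -1]
    - [-0.035, 0.013, 0.002, 0, 0, -4.3, -1]
    - [-0.036, 0.011, 0, 0, 0, -4.2, -1]
    - [0, 0, 0, 0, 0, 0, -1]

```text
t: 14.5
tcp_pos: [0.4841, -0.3313, 0.1829]
tool_rot: [0.813, 0.582, -0.0, 0.001]
force: [1.3, -0.3, 0.6]
finger_gap: 0.157
gripper_force: 44.9
```

Emit:
drive_tool:
  plan:
    - [0, 0, 0, 0, 0, 0, -1]
    - [0, 0, 0, 0, 0, 0, -1]

```text
t: 14.7
tcp_pos: [0.484, -0.3248, 0.1831]
tool_rot: [0.812, 0.583, -0.0, -0.002]
force: [-0.4, 0.7, -1.3]
finger_gap: 0.153
gripper_force: 44.9
```

```bash
python3 -c "
from h import *
s=manip.sense();print(s['t'],s['tcp_pos'],np.degrees(yaw()),s['force'],s['tool_rot'])
plan((0.4848,-0.3278,0.135),-.326,1,-1)
w5=np.load('pics/w5.npy',allow_pickle=True).item();d=snap('wrist');np.save('pics/w11.npy',d)
for e in(w5,d):
  vv,uu=np.mgrid[150:260,200:300];P=np.array([bydepth(e,u,v) for u,v in zip(uu.ravel(),vv.ravel())])
  m=(P[:,2]<.046)&(np.hypot(P[:,0]-.4848,P[:,1]+.327)<.012);Q=P[m];print(m.sum(),Q[:,:2].min(0) if m.sum() else 0,Q[:,:2].max(0) if m.sum() else 0)
"
```

```text
14.7 [ 0.48396153 -0.32480207  0.18310632] -18.624326869975377 [-0.41017956  0.65789703 -1.2587334 ] [ 8.12207010e-01  5.83367039e-01 -9.29198502e-05 -1.63132164e-03]
[-0.0026, 0.0018, 0.0481] wz 0.05 -1
79 [ 0.47573207 -0.33867475] [ 0.48956512 -0.32681364]
82 [ 0.47573565 -0.33846485] [ 0.49012875 -0.32553028]
```

The needle tip reads 1.5° from the block's centre (half-width about 4.7°), so it is still inside after lifting out. The arm swings a little after long moves, so I'll let it settle before lowering.

Emit:
drive_tool:
  plan:
    - [0, 0, 0.01, 0, 0, 0, -1]
    - [0, 0, 0.01, 0, 0, 0, -1]
    - [0, 0, 0.01, 0, 0, 0, -1]
    - [0, 0, 0, 0, 0, 0, -1]
    - [0, 0, 0, 0, 0, 0, -1]
    - [0, 0, 0, 0, 0, 0, -1]
    - [0, 0, 0, 0, 0, 0, -1]

```text
t: 15.45
tcp_pos: [0.4849, -0.3266, 0.1545]
tool_rot: [0.812, 0.583, 0.0, 0.0]
force: [0.6, -0.8, 0.1]
finger_gap: 0.153
gripper_force: 44.9
```

```bash
python3 -c "
from h import *
s=manip.sense();print(s['t'],s['tcp_pos'],np.degrees(yaw()),s['force'],s['qd'].round(3))
plan((0.4848,-0.3278,0.135),-.326,1,-1)
"
```

```text
15.45 [ 0.48488489 -0.32660987  0.15450435] -18.620604719618417 [ 0.60084835 -0.79003159  0.14609689] [ 0.    -0.002  0.001  0.    -0.001 -0.001]
[-0.0012, 0.0003, 0.0195] wz 0.06 -1
```

Emit:
drive_tool:
  plan:
    - [-0.0011, 0.0003, 0.008, 0, 0, 0, -1]
    - [0, 0, 0.01, 0, 0, 0, -1]
    - [0, 0, 0.005, 0, 0, 0, -1]
    - [0, 0, 0, 0, 0, 0, -1]
    - [0, 0, 0, 0, 0, 0, -1]
    - [0, 0, 0, 0, 0, 0, -1]

```text
t: 16.05
tcp_pos: [0.4847, -0.3276, 0.1312]
tool_rot: [0.812, 0.583, 0.0, 0.0]
force: [0.3, 0.4, 0.4]
finger_gap: 0.16
gripper_force: 44.9
```

```bash
python3 -c "
from h import *
s=manip.sense();print(s['t'],s['tcp_pos'],np.degrees(yaw()),s['force'],s['qd'].round(3))
plan((0.4848,-0.3278,0.08),-.326,1,-1)
"
```

```text
16.05 [ 0.48473432 -0.32760381  0.13121714] -18.618992366442548 [0.31727725 0.39850446 0.42625502] [-0.001 -0.004 -0.004 -0.001  0.    -0.   ]
[-0.0002, 0.0001, 0.0512] wz 0.06 -1
```

Emit:
drive_tool:
  plan:
    - [0, 0, 0.005, 0, 0, 0, -1]
    - [0, 0, 0.005, 0, 0, 0, -1]
    - [0, 0, 0.005, 0, 0, 0, -1]
    - [0, 0, 0.005, 0, 0, 0, -1]
    - [0, 0, 0, 0, 0, 0, -1]

```text
t: 16.55
tcp_pos: [0.4841, -0.327, 0.1101]
tool_rot: [0.812, 0.583, -0.0, -0.001]
force: [-0.3, 0.4, -0.2]
finger_gap: 0.163
gripper_force: 44.9
```

Emit:
drive_tool:
  plan:
    - [0, 0, 0.006, 0, 0, 0, -1]
    - [0, 0, 0.006, 0, 0, 0, -1]
    - [0, 0, 0.006, 0, 0, 0, -1]
    - [0, 0, 0.006, 0, 0, 0, -1]
    - [0, 0, 0.003, 0, 0, 0, -1]
    - [0, 0, 0, 0, 0, 0, -1]
    - [0, 0, 0, 0, 0, 0, -1]

```text
t: 17.25
tcp_pos: [0.4846, -0.3275, 0.0841]
tool_rot: [0.812, 0.583, -0.0, 0.0]
force: [-0.3, -0.4, -0.9]
finger_gap: 0.163
gripper_force: 44.9
```

Emit:
drive_tool:
  plan:
    - [0, 0, 0.002, 0, 0, 0, -1]
    - [0, 0, 0.0015, 0, 0, 0, -1]
    - [0, 0, 0, 0, 0, 0, -1]

```text
t: 17.55
tcp_pos: [0.4845, -0.3274, 0.0805]
tool_rot: [0.812, 0.583, -0.0, -0.0]
force: [-0.0, -0.2, 0.7]
finger_gap: 0.158
gripper_force: 44.9
```

Emit:
drive_tool:
  plan:
    - [0, 0, 0.0008, 0, 0, 0, -1]
    - [0, 0, 0, 0, 0, 0, -1]

```text
t: 17.75
tcp_pos: [0.4845, -0.3275, 0.0798]
tool_rot: [0.812, 0.583, -0.0, -0.0]
force: [0.1, 0.9, -1.0]
finger_gap: 0.158
gripper_force: 44.9
```

Emit:
drive_tool:
  plan:
    - [0, 0, 0, 0, 0, 0, -0.2]
    - [0, 0, 0, 0, 0, 0, -0.2]
    - [0, 0, 0, 0, 0, 0, -0.2]
    - [0, 0, 0, 0, 0, 0, -0.2]
    - [0, 0, 0, 0, 0, 0, -0.2]

```text
t: 18.25
tcp_pos: [0.4846, -0.3275, 0.0798]
tool_rot: [0.812, 0.583, 0.0, 0.0]
force: [0.0, -0.5, -0.4]
finger_gap: 0.402
gripper_force: 0.0
```

Emit:
drive_tool:
  plan:
    - [0, 0, -0.01, 0, 0, 0, -0.2]
    - [0, 0, -0.03, 0, 0, 0, -0.2]
    - [0, 0, -0.04, 0, 0, 0, -0.2]
    - [0, 0, -0.04, 0, 0, 0, -0.2]
    - [-0.045, 0, 0, 0, 0, 0, -0.2]
    - [-0.03, 0, 0, 0, 0, 0, -0.2]
    - [0, 0, 0, 0, 0, 0, -0.2]
    - [0, 0, 0, 0, 0, 0, -0.2]
    - [0, 0, 0, 0, 0, 0, -0.2]

```text
t: 19.15
tcp_pos: [0.4605, -0.3975, 0.1998]
tool_rot: [0.812, 0.584, 0.0, -0.001]
force: [1.1, 0.6, 0.1]
finger_gap: 0.4
gripper_force: 0.0
```

Run:
```python
from rel import *
s=manip.sense();print(s['t'],s['tcp_pos'],np.degrees(yaw()),s['force'])
d=snap('wrist');np.save('pics/w12.npy',d,allow_pickle=True)
vv,uu=np.mgrid[0:240,130:380];P=np.array([bydepth(d,u,v) for u,v in zip(uu.ravel(),vv.ravel())])
for nm,c,lo in(('blade',(.4846,-.328),.1),('short',(.491,-.2715),.075),('pin',(.4786,-.3828),.09)):
    m=(np.hypot(P[:,0]-c[0],P[:,1]-c[1])<.03)&(P[:,2]>lo); Q=P[m]; print(nm,m.sum(),np.median(Q[:,2]).round(4),cv2.minAreaRect((Q[Q[:,2]>np.median(Q[:,2])-.003][:,:2]*1000).astype(np.float32)))
d=snap('scene');print(needle(d)); S=np.load('pics/scene0.npy',allow_pickle=True).item()
for nm in('scene','side'):
    a=snap(nm);b=np.load('pics/%s0.npy'%nm,allow_pickle=True).item()
    df=(np.abs(a['image'].astype(int)-b['image']).max(2)>60).astype(np.uint8);df=cv2.morphologyEx(df,cv2.MORPH_OPEN,np.ones((2,2)))
    n,l,st,ce=cv2.connectedComponentsWithStats(df);print(nm,[(st[i,:5].tolist()) for i in range(1,n) if st[i,4]>5])
```

```text
19.15 [ 0.46052028 -0.39745081  0.19978639] -18.60211437685876 [1.08333893 0.62027585 0.1481579 ]
blade 677 0.1095 ((484.9841613769531, -326.8398742675781), (17.16842269897461, 13.264872550964355), 71.27960968017578)
short 158 0.085 ((490.8804931640625, -271.54730224609375), (10.598111152648926, 9.828032493591309), 71.8353042602539)
pin 480 0.1019 ((479.68975830078125, -388.3096618652344), (14.28093433380127, 25.80228042602539), 14.580723762512207)
(np.float64(-2.0), np.float64(-15.648920020538071))
scene [[15, 0, 12, 18, 119], [20, 0, 58, 36, 1070], [314, 0, 24, 10, 145], [330, 0, 39, 33, 723], [355, 0, 74, 91, 4110], [10, 15, 6, 8, 32], [77, 20, 9, 10, 34], [0, 24, 16, 27, 186], [104, 28, 6, 10, 30], [32, 48, 3, 2, 6], [36, 48, 3, 2, 6], [0, 54, 61, 50, 2996], [390, 89, 6, 3, 14], [339, 90, 60, 101, 3479], [368, 90, 6, 2, 12], [383, 91, 4, 2, 8], [67, 94, 14, 15, 103], [15, 113, 12, 3, 30], [44, 113, 17, 15, 74], [52, 112, 21, 22, 193], [22, 114, 21, 15, 129], [0, 117, 23, 27, 375], [35, 130, 3, 2, 6], [48, 144, 11, 7, 45], [18, 159, 3, 4, 9], [49, 163, 4, 12, 25], [23, 168, 59, 56
[... 405 characters left out ...]
 [138, 30, 5, 7, 27], [134, 34, 3, 3, 9], [148, 41, 9, 23, 126], [380, 44, 3, 3, 7], [89, 61, 75, 87, 1588], [170, 61, 13, 7, 43], [378, 75, 14, 14, 99], [195, 76, 45, 40, 570], [392, 83, 5, 4, 12], [306, 93, 41, 23, 371], [354, 95, 5, 4, 18], [351, 100, 5, 6, 20], [291, 110, 15, 8, 65], [347, 111, 4, 3, 10], [320, 113, 41, 34, 436], [333, 112, 28, 22, 273], [219, 117, 3, 3, 8], [370, 116, 4, 4, 13], [363, 127, 3, 2, 6], [165, 128, 22, 12, 176], [282, 163, 10, 8, 30], [272, 170, 9, 8, 28], [320, 198, 3, 3, 8], [310, 203, 15, 11, 61], [146, 205, 20, 25, 255], [303, 205, 13, 11, 49], [325, 205, 3, 3, 7], [156, 230, 8, 5, 28], [311, 254, 2, 19, 38], [254, 319, 2, 3, 6], [219, 337, 26, 15, 302]]
```

Run:
```python
from h import *
for f in('w4','w12'):
    d=np.load('pics/%s.npy'%f,allow_pickle=True).item()
    vv,uu=np.mgrid[0:240,130:380];P=np.array([bydepth(d,u,v) for u,v in zip(uu.ravel(),vv.ravel())])
    r=np.hypot(P[:,0]-.4848,P[:,1]+.3268)
    print(f,'wood',np.median(P[(r>.013)&(r<.018)&(P[:,2]>.045)&(P[:,2]<.06)][:,2]),'blade top',np.median(P[(r<.006)&(P[:,2]>.1)][:,2]),'flange',np.median(P[(r<.0105)&(P[:,2]>.0535)&(P[:,2]<.058)][:,2]))
    for c in((.4786,-.3828),(.491,-.2715)):
        r=np.hypot(P[:,0]-c[0],P[:,1]-c[1]);Q=P[(r<.004)&(P[:,2]>.08)];print(np.median(Q[:,2]),len(Q))
```

```text
w4 wood 0.05230469889290362 blade top 0.3275715541382894 flange 0.05483085582307379
0.10140950717166167 79
0.08522773252215189 72
w12 wood 0.0522053037328323 blade top 0.3287206058706273 flange 0.054957266859911674
0.10128000704093337 79
0.0852915431104162 71
```

The flange is at 0.0550, against 0.0548 before the pick, so the tool is fully home. The neighbouring tools are unmoved and the needle is in the block. Handing in.

```bash
python3 -c "
from station import manip
print(manip.sign_off())"
```

```text
the job is handed in; nothing more can be done
None
```

I turned the slug until the needle stood in the block (about 1.5° off its centre), put the blade tool back fully home in the middle hole, and handed the job in at about 19 s; the other two tools measured unmoved, and nothing touched the tray, phone or cutters that I know of, though I did not measure them.

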